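Set the specimen camera to the green-lidded jar

TASK

Push the little camera along its rail with your fingertips until it clicks into the notch in front of the jar with the green lid, without running past that notch; it will click through any notch it meets before. Only then press the blue shutter button fully down and let go, leaving the camera in its notch. Do it gently, without gripping the camera or lifting anything, and leave all the jars where they stand.

Things in the scene. Friction and masses are not known exactly. Their poses are not given: they have to be found in the camera images.
- board: Fixed imaging rail unit: black board 220 (x) x 420 (y) x 12 mm, origin at the centre of its underside. An aluminium rail 26 mm wide, top 34 mm above the table, runs along the board's y at board x = -50 mm; it has three gaps 7 mm wide with rounded lips (the notches), each with a white line to its jar place. Dark end blocks, 40 mm tall, stand at the rail's ends (board y = +-197 mm).
- carriage (a joint): Travel of the camera along the rail in m: 0 to 0.30, growing to the board's +y (its centre is at board y = -0.15 + value). Notches at 0.10, 0.18, 0.26 (facing place1, 2, 3). Starts at 0 to 0.06 and stays where left. Sliding takes 1 N; within 5 mm of a notch's centre it is drawn in by itself (the push dips to nothing, it runs ahead of the finger); climbing out takes 6 to 9 N.
- latch (a joint): Height in m of the sprung roller under the camera: about -0.0005 while it rides on the rail's top, about -0.0042 when it has dropped into a notch (the spring presses it down with about 6 N). An orange indicator pin on the camera's top moves with it: 4 to 5 mm proud on the plain rail, about 1 mm proud in a notch. The camera stays captive on the rail.
- camera_top (a point): Centre of the camera's top face, 96 mm above the table; a white line across it marks the carriage centre. The camera with its grey carriage is a block 60 mm long along the rail, 42 mm (black camera) to 56 mm (grey foot) across; its foot begins 42 mm above the table. The lens points to the jars (board +x) and ends 35 mm from the rail's centre line.
- camera_side (a point): Centre of the camera's flat flank that looks towards the board's -y (the side to push), 30 mm from the carriage centre and 74 mm above the table; the flank is flat, about 42 mm wide across the rail, from 42 to 96 mm above the table.
- place1 (a point): Jar place in front of the notch at 0.10: grey disc on the board at board (68, -50) mm, 12 mm above the table.
- place2 (a point): Jar place in front of the notch at 0.18, board (68, 30) mm.
- place3 (a point): Jar place in front of the notch at 0.26, board (68, 110) mm.
- jar_green: Loose glass jar with a green lid, 58 mm across and 84 mm tall, origin at the centre of its underside; stands on one of the three places of the board.
- jar_red: The same with a red lid, on another place.
- jar_yellow: The same with a yellow lid, on another place.
- shutter (a joint): Travel of the blue shutter button in m: 0 up, 0.006 fully down; a spring of 4 N at full travel brings it back up.
- shutter_top (a point): Centre of the blue button's top face (28 mm across), button up; it is pressed straight down. The button sits in a small grey housing fixed on the table to the left of the rail unit.
- jar_white: Loose glass jar with a white lid, 72 mm across, 110 mm tall, to the right of the rail unit; bystander.
Things that resemble listed ones, but are neither listed nor needed, are in the scene too. What is shaped like the jar_red but purple is not meant.

How it is judged:
By the outcome, as a careful person would: the job done as asked, in the order asked, and still so for the second after the job is handed in, with the robot touching nothing.
It also fails if it takes over 58 s, if anything falls off the work surface, if the arm or the gripper's body presses on something with over 40 N, if the wrist force passes 120 N, or if a joint passes its speed limit or range.

ROBOT

A 6-joint arm with a two-finger parallel gripper is mounted at the origin on the work surface. World frame = base frame: x ahead of the robot, y to its left, z up, the work surface at z = 0. Lengths are in mm, angles in rad, forces in N, time in s.
With the tool pointing down it reaches from about 300 to 875 mm from the base axis. Payload 6.4 kg.
Tool frame: the origin (TCP) lies between the finger pads; the fingertips stand 22 mm ahead of it and the grasp point (between the pads) lies 3 mm ahead of it; z points along the fingers, y is the direction in which the jaws open and shut (so a half turn about z gives the same grasp; the last joint's range is limited). The gripper opens to 88 mm and grips with 3 to 60 N. Pads are 18 mm wide; open, the fingers measure 123 mm over their backs; the gripper's body (75 mm by 187 mm) begins 45 mm behind the grasp point.
Start: joints at [-1.484, 0.181, 1.607, -0, 1.354, -0.206], TCP at [165.981, -550.538, 260.714] pointing down, gripper open.
Joint ranges: [-2.99, 2.99], [-0.89, 2.07], [0.3, 2.58], [-1.14, 4.28], [0, 2.63], [-3.12, 3.12]. Speed limits (rad/s): [2.57, 2.57, 3.01, 3.14, 3.14, 3.14].

INTERFACE

Orientations are given as a unit quaternion [w, x, y, z].
In Python, from station import manip, capture gives the robot as it stands. The module is installed in compiled form; this text tells all that it offers.
- The arm moves only by the tool apply_moves, never from a script. Its argument "series" is a list of rows, each a list of 4 numbers: the shift along the tool's x, y, z in cm, then the turn about the tool's z in rad. A call has 1 to 20 rows; each row shifts and turns the commanded pose from where the row before left it, along the tool's axes as they then stand; what a row does not reach is not made up. A row lasts 1/10 s, in which the tool goes at most 50 mm and 8.59 degrees, less where a joint would pass 70% of its speed; a pose out of reach is approached as far as the arm can. A call with a gripper value outside its range is refused whole. "hand" is the opening, from 0 (shut) to 1 (fully open), set as the call begins (left out, the last holds). The fingers move at their own pace and stop on an object; "squeeze" is the grip in N (left out, the last holds). Time passes only in rows, so rows that do not move let the fingers close. It gives the time, the measured TCP pose, the force and the opening at its end, in the units of the state.
- manip.read_state(): the state, without advancing time (a new reading comes with each control period).
- capture(name): name is "side" or "top" or "wrist"; returns a dict with "img" (384x512x3 uint8, red, green, blue), "camera_matrix" (3x3 intrinsics, pixels), "world_to_cam" (4x4, takes a point from world to camera coordinates); the wrist camera has in their place "T_tool_cam" (4x4, takes a point from camera to tool coordinates, whose origin is the TCP and whose axes are the flange's). Camera axes: x right, y down, z forward; pixel columns grow to the right and rows downward; lengths in mm; the calibration is good to about 2 mm. A picture is of the moment at which its call begins: read the wrist's pose just before it. There is no depth.
- manip.hand_in(): hands the job in, once; it reports no verdict.
The state is a dict: "t": time; "q": joint angles; "joint_vel": joint speeds; "tau": joint torques, N m; "ee_pos": TCP position; "ee_rot": TCP orientation; "wrist_force": force on the tool from outside, world axes, zero at the start; "moment": the same for the moment, N m; "finger_gap": finger opening in mm.
Only numpy, scipy, OpenCV 4.12 (cv2) and the standard library are available. Lean on these libraries where they do the work, as an engineer would, in place of code of your own. Each camera call takes 0.05 s, during which the arm holds its last target.

## Working session

There is one attempt and no reset: what is moved stays moved. The work goes in short steps, Python scripts to look and compute and a tool call to move; the robot and the scene stay as the last step left them, time stands still between calls to the robot, and variables do not carry over. Pictures are saved under pics/ and viewed, and the job is handed in when it is done.

Besides the shell and the picture viewer there is one more tool, called after ">>>" as name(argument=value, ...), one argument or row to a line, values as JSON. apply_moves: Moves the arm, as the interface text tells. Its arguments: {"type":"object","properties":{"series":{"type":"array"},"hand":{"type":"number"},"squeeze":{"type":"number"}},"required":["series"]}

```bash
mkdir -p pics; cat > h.py <<'E'
import numpy as np, cv2
from station import manip, capture
def save(c,n): cv2.imwrite('pics/'+n+'.png',cv2.cvtColor(c['img'],cv2.COLOR_RGB2BGR))
def ray(c,uv,z):
    K=np.array(c['camera_matrix']);T=np.array(c['world_to_cam']);R=T[:3,:3];t=T[:3,3]
    o=-R.T@t; d=R.T@np.linalg.inv(K)@np.array([uv[0],uv[1],1.0])
    return o+d*(z-o[2])/d[2]
E
python3 - <<'E'
from h import *
import pickle
s=manip.read_state();print({k:np.round(v,3) for k,v in s.items()})
for n in('top','side'):
    c=capture(n);save(c,n+'0');pickle.dump(c,open(n+'0.pkl','wb'))
    i=cv2.resize(c['img'],(800,600),interpolation=cv2.INTER_CUBIC);save({'img':i},n+'0b')
E
```

```text
{'t': np.float64(0.0), 'q': array([-1.484,  0.182,  1.608, -0.   ,  1.354, -0.206]), 'joint_vel': array([-0.   ,  0.   , -0.   , -0.001, -0.001,  0.001]), 'tau': array([-0.0000e+00, -4.3386e+01, -3.4185e+01,  7.0000e-02,  3.9000e-02,
       -0.0000e+00]), 'ee_pos': array([ 165.92 , -550.021,  259.823]), 'ee_rot': array([-0.001,  0.989,  0.146,  0.   ]), 'wrist_force': array([-0.18 , -0.404, -0.642]), 'moment': array([ 0.033, -0.011,  0.05 ]), 'finger_gap': np.float64(88.106)}
```

View pics/top0b.png

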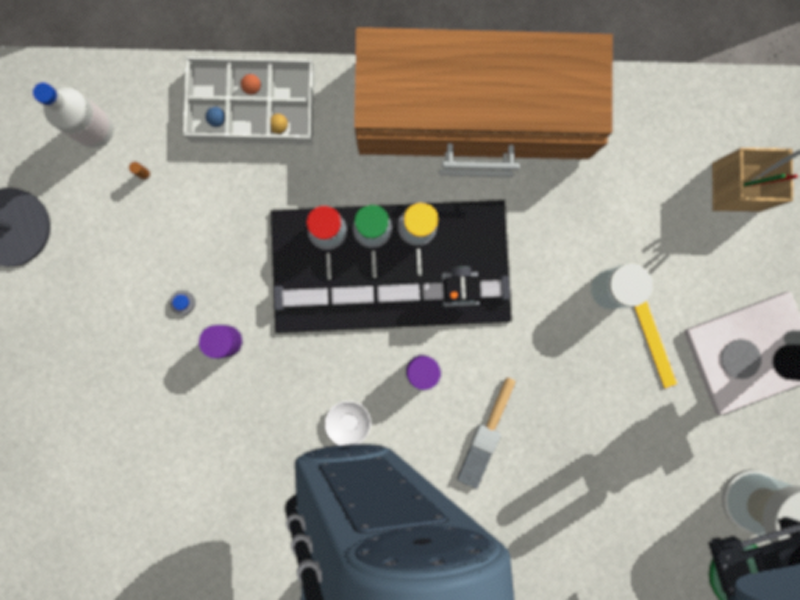

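View pics/side0b.png

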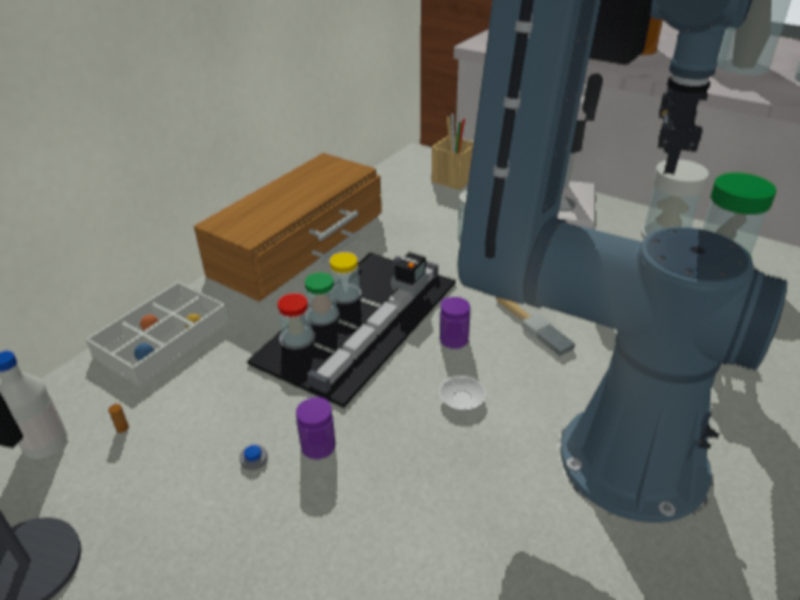

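Top view (800x600 scale) shows the rail unit at about (390,265). On it the lids are red (324,222), green (372,221) and yellow (420,220), and the camera is at (461,288). Image left is world +y, so green appears to stand at the middle place.

Similar things:
- **Green lids:** (372,221) is on the board. Another at (735,570) is off the board, so it isn't meant.
- **Blue things:** the button in its grey housing is at (181,302). The bottle cap (45,93) and the ball (215,117) are not it.

I'll check both in enlarged crops.

```bash
python3 - <<'E'
from h import *
import pickle
c=pickle.load(open('top0.pkl','rb'))
i=c['img'][120:220,165:335]; a=cv2.resize(i,None,fx=4.6,fy=4.6,interpolation=cv2.INTER_CUBIC)
save({'img':a},'crop_rail')
i=c['img'][170:240,90:165]; a=cv2.resize(i,None,fx=6,fy=6,interpolation=cv2.INTER_CUBIC)
save({'img':a},'crop_btn')
print(np.linalg.inv(c['world_to_cam'])[:3,3])
E
```

```text
[ 438.39416095  -25.29556181 1226.20132286]
```

View pics/crop_rail.png

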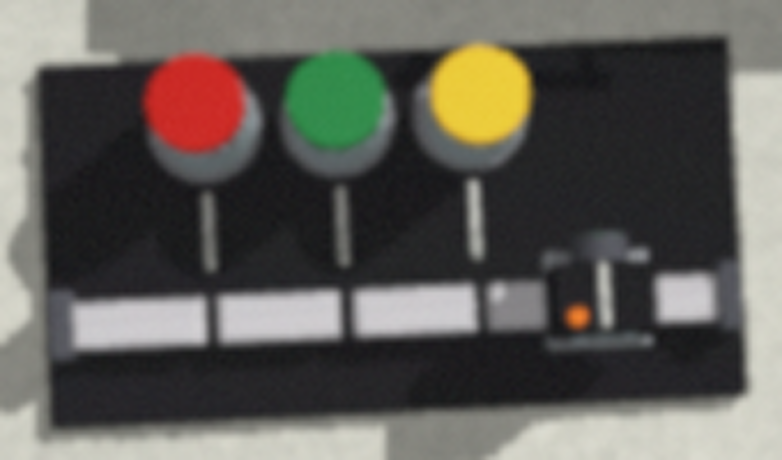

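View pics/crop_btn.png

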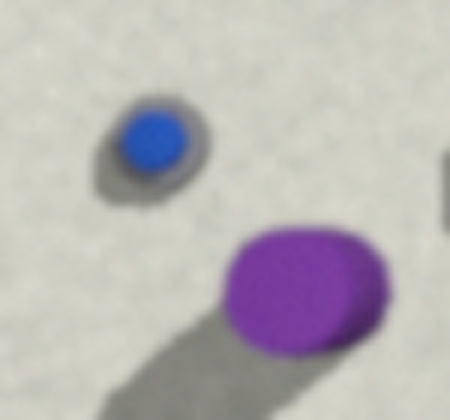

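The crop shows green at the middle place, facing the middle notch (crop px 347,313). The button is at crop (155,140), blue on a grey round housing. Next I compute the poses.

```bash
python3 - <<'E'
from h import *
import pickle
c=pickle.load(open('top0.pkl','rb'));s=pickle.load(open('side0.pkl','rb'))
f=lambda u,v:(165+(u+.5)/4.6-.5,120+(v+.5)/4.6-.5)
P=np.array([ray(c,f(*p),12)[:2] for p in [(40,68),(725,40),(745,393),(52,427)]])
Bd=np.array([(110,210),(110,-210),(-110,-210),(-110,210)],float)
# rigid fit
pc,bc=P.mean(0),Bd.mean(0);U,S,V=np.linalg.svd((Bd-bc).T@(P-pc));R=(U@V).T
print('corners',P.round(1),'R',R.round(4),'yaw',np.arctan2(R[1,0],R[0,0]),'res',(P-((Bd-bc)@R.T+pc)).round(1))
t=pc-R@bc;print('board',t)
tob=lambda p:R.T@(np.array(p[:2])-t)
for n,p,z in[('red',(195,103),96),('grn',(336,100),96),('yel',(481,94),96),('camline',(605,294),96),('n3',(212,320),34),('n2',(347,313),34),('n1',(482,307),34),('blk+',(62,324),40),('blk-',(728,293),40)]:
    w=ray(c,f(*p),z);print(n,w.round(1),tob(w).round(1))
for v,x in((0.1,0),(0.18,0),(0.26,0)): print(v,(R@np.array([-50,-150+v*1000])+t).round(1))
# button two view
def blob(im,box):
    h=cv2.cvtColor(im,cv2.COLOR_RGB2HSV);m=cv2.inRange(h,(100,130,60),(125,255,255))
    k=np.zeros_like(m);k[box[1]:box[3],box[0]:box[2]]=m[box[1]:box[3],box[0]:box[2]]
    M=cv2.moments(k,True);return M['m10']/M['m00'],M['m01']/M['m00'],M['m00']
bt=blob(c['img'],(100,175,135,210));bs=blob(s['img'],(145,275,180,310));print(bt,bs)
A=[np.array(q['camera_matrix'])@np.array(q['world_to_cam'])[:3] for q in(c,s)]
X=cv2.triangulatePoints(A[0],A[1],np.array(bt[:2]).reshape(2,1),np.array(bs[:2]).reshape(2,1));print('btn',(X[:3]/X[3]).ravel())
for z in(20,30,40):print(z,ray(c,bt,z).round(1),ray(s,bs,z).round(1))
for z in(84,):print('purple', ray(c,(90+295/6,170+290/6),z), ray(c,(424*.64,372*.64),z))
E
```

```text
corners [[ 658.2  180.2]
 [ 683.3 -233. ]
 [ 469.7 -246.4]
 [ 442.8  167.3]] R [[ 0.998  -0.0624]
 [ 0.0624  0.998 ]] yaw 0.06247595135264633 res [[-2.  -3.3]
 [-3.1  2.7]
 [ 2.9  3. ]
 [ 2.2 -2.4]]
board [563.48735139 -32.97262554]
red [624.9  78.9  96. ] [ 68.3 107.9]
grn [6.281e+02 1.000e-01 9.600e+01] [66.5 28.9]
yel [633.  -81.3  96. ] [ 66.4 -52.6]
camline [ 521.6 -152.2   96. ] [ -49.3 -116.4]
n3 [506.9  71.9  34. ] [-49.9 108.2]
n2 [512.3  -7.3  34. ] [-49.4  28.8]
n1 [517.2 -86.7  34. ] [-49.5 -50.7]
blk+ [502.7 158.6  40. ] [-48.7 195. ]
blk- [ 527.5 -230.9   40. ] [ -48.2 -195.3]
0.1 [516.7 -86. ]
0.18 [511.7  -6.2]
0.26 [506.7  73.7]
(115.19736842105263, 193.0, 76.0) (161.25581395348837, 289.7093023255814, 86.0)
btn [492.95126256 332.88905888  16.59943366]
20 [492.9 332.   20. ] [490.4 334.6  20. ]
30 [492.5 329.   30. ] [483.2 339.7  30. ]
40 [492.  326.1  40. ] [476.  344.8  40. ]
purple [425.89716495 249.5861992   84.        ] [380.37753232 -91.02804128  84.        ]
```

The board fit is consistent: notches, lids and end blocks agree within 2 mm. Board is at (563.5,-33), yaw 0.0625, and the target notch is 0.18. The carriage is now at about 0.034. I'll close the fingers and turn so that tool x lies along board +y.

>>> apply_moves(
  hand=0,
  squeeze=10,
  series=[
    [0,0,-1,-0.149],
    [0,0,-1,-0.149],
    [0,0,-1,-0.149],
    [0,0,0,-0.149],
    [0,0,0,-0.149],
    [0,0,0,-0.149],
    [0,0,0,-0.149],
    [0,0,0,-0.149],
    [0,0,0,-0.148],
    [0,0,0,0],
    [0,0,0,0],
  ],
)

```text
t: 1.2
ee_pos: [166.0, -550.4, 290.3]
ee_rot: [-0.0, 0.686, 0.727, 0.0]
wrist_force: [0.1, 0.5, 0.3]
finger_gap: 2.4
```

```bash
cat >> h.py <<'E'
from scipy.spatial.transform import Rotation as Ro
BR=np.array([[.998,-.0624],[.0624,.998]]);BT=np.array([563.5,-33.0])
def st():
    s=manip.read_state();q=s['ee_rot'];M=Ro.from_quat([q[1],q[2],q[3],q[0]]).as_matrix()
    p=np.array(s['ee_pos'])
    print('t',round(float(s['t']),2),'p',p.round(1),'board',(BR.T@(p[:2]-BT)).round(1),'xang',np.arctan2(M[1,0],M[0,0]).round(4),'F',np.round(s['wrist_force'],1),'gap',round(float(s['finger_gap']),1))
    return s,p,M
def to(w):
    s,p,M=st();print('delta tool cm',(M.T@(np.array(w,float)-p)/10).round(2))
E
python3 -c "
from h import *
to([524.5,-211,260])"
```

```text
t 1.2 p [ 166.  -550.4  290.3] board [-429.  -491.5] xang 1.6289 F [0.1 0.5 0.3] gap 2.4
delta tool cm [31.79 37.76  3.05]
```

>>> apply_moves(
  series=[
    [2.27,2.7,0,0],
    [2.27,2.7,0,0],
    [2.27,2.7,0,0],
    [2.27,2.7,0,0],
    [2.27,2.7,0,0],
    [2.27,2.7,0,0],
    [2.27,2.7,0,0],
    [2.27,2.7,0,0],
    [2.27,2.7,0,0],
    [2.27,2.7,0,0],
    [2.27,2.7,0,0],
    [2.27,2.7,0,0],
    [2.27,2.7,0,0],
    [2.27,2.7,0,0],
    [0,0,0,0],
    [0,0,0,0],
  ],
)

```text
t: 2.8
ee_pos: [523.6, -209.4, 290.4]
ee_rot: [-0.0, 0.685, 0.729, -0.0]
wrist_force: [1.2, 0.6, -0.4]
finger_gap: 0.2
```

```bash
python3 - <<'E'
from h import *
to([524.5,-211,82])
c=capture('wrist');save({'img':cv2.resize(c['img'],(800,600))},'w1')
E
```

```text
t 2.8 p [ 523.6 -209.4  290.4] board [ -50.8 -173.6] xang 1.6324 F [ 1.2  0.6 -0.4] gap 0.2
delta tool cm [-0.16  0.1  20.84]
```

View pics/w1.png

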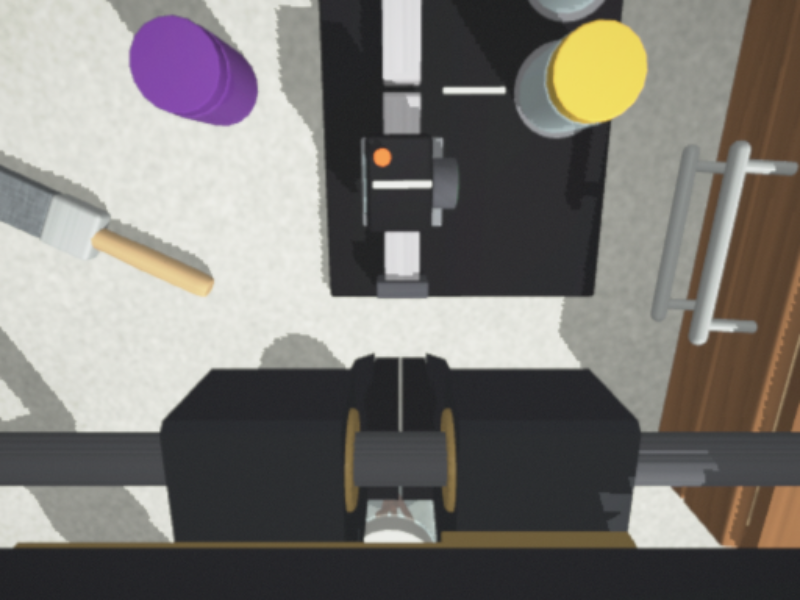

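The wrist view shows the closed fingers behind the camera, which is at (405,185) with its pin at (382,157). The way down beside its flank is clear, so I descend.

>>> apply_moves(
  series=[
    [-0.1,0.1,2.5,0],
    [0,0,2.5,0],
    [0,0,2.5,0],
    [0,0,2.5,0],
    [0,0,2.5,0],
    [0,0,2.5,0],
    [0,0,2.5,0],
    [0,0,2,0],
    [0,0,1.3,0],
    [0,0,0,0],
    [0,0,0,0],
  ],
)

```text
t: 3.95
ee_pos: [524.6, -211.6, 83.3]
ee_rot: [0.0, 0.685, 0.728, 0.0]
wrist_force: [0.3, -0.7, -0.4]
finger_gap: 0.6
```

```bash
python3 - <<'E'
from h import *
st()
c=capture('wrist');save({'img':cv2.resize(c['img'],(800,600))},'w2')
E
```

```text
t 3.95 p [ 524.6 -211.6   83.3] board [ -50.  -175.8] xang 1.6315 F [ 0.3 -0.7 -0.4] gap 0.6
```

View pics/w2.png

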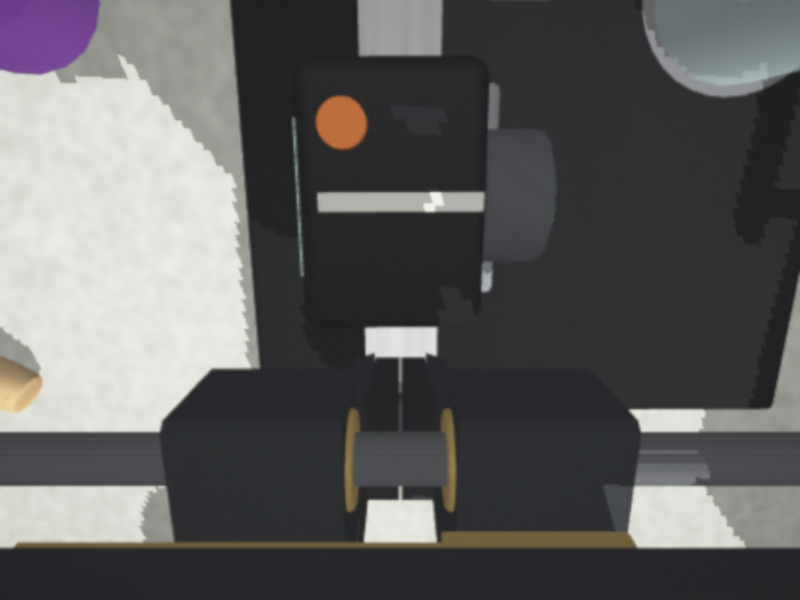

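Fingertips are about 18 mm short of the flank. I start pushing toward the first notch and track the white line in the wrist view.

>>> apply_moves(
  series=[
    [0.5,0,0,0],
    [0.5,0,0,0],
    [0.5,0,0,0],
    [0.3,0,0,0],
    [0.3,0,0,0],
    [0.4,0,0,0],
    [0.4,0,0,0],
    [0.4,0,0,0],
    [0.4,0,0,0],
    [0.4,0,0,0],
    [0.4,0,0,0],
    [0.4,0,0,0],
    [0.4,0,0,0],
    [0.4,0,0,0],
    [0.4,0,0,0],
    [0.4,0,0,0],
    [0.4,0,0,0],
    [0.4,0,0,0],
    [0,0,0,0],
  ],
)

```text
t: 5.9
ee_pos: [519.6, -137.1, 82.4]
ee_rot: [-0.001, 0.685, 0.729, -0.0]
wrist_force: [-0.0, -0.4, -0.2]
finger_gap: 0.9
```

```bash
cat >> h.py <<'E'
def wr(name):
    s,p,M=st()
    c=capture('wrist');im=c['img'];save({'img':cv2.resize(im,(800,600))},name)
    T=np.array(c['T_tool_cam']);K=np.array(c['camera_matrix'])
    g=cv2.cvtColor(im,cv2.COLOR_RGB2HSV)
    m=cv2.inRange(g,(0,0,140),(180,45,255));m[:, :190]=0;m[:,320:]=0;m[225:]=0
    n,l,stt,ce=cv2.connectedComponentsWithStats(m)
    for i in range(1,n):
        x,y,w,h,a=stt[i]
        if w>60 and h<25:
            for z in(96,):
                d=M@T[:3,:3]@np.linalg.inv(K)@np.array([*ce[i],1]);o=M@T[:3,3]+p
                X=o+d*(z-o[2])/d[2];b=BR.T@(X[:2]-BT);print('line px',ce[i].round(1),'w',w,'board',b.round(1),'carriage',(b[1]+150).round(1))
    k=cv2.inRange(g,(5,130,100),(22,255,255));k[:, :180]=0
    mm=cv2.moments(k,True)
    if mm['m00']>0:print('pin px',round(mm['m10']/mm['m00'],1),round(mm['m01']/mm['m00'],1),mm['m00'])
E
python3 -c "
from h import *
wr('w3')"
```

```text
t 5.9 p [ 519.6 -137.1   82.4] board [ -50.3 -101.1] xang 1.6332 F [-0.  -0.4 -0.2] gap 0.9
line px [256.9 181. ] w 103 board [-48.9 -61.1] carriage 88.9
pin px 238.0 137.5 864.0
```

View pics/w3.png

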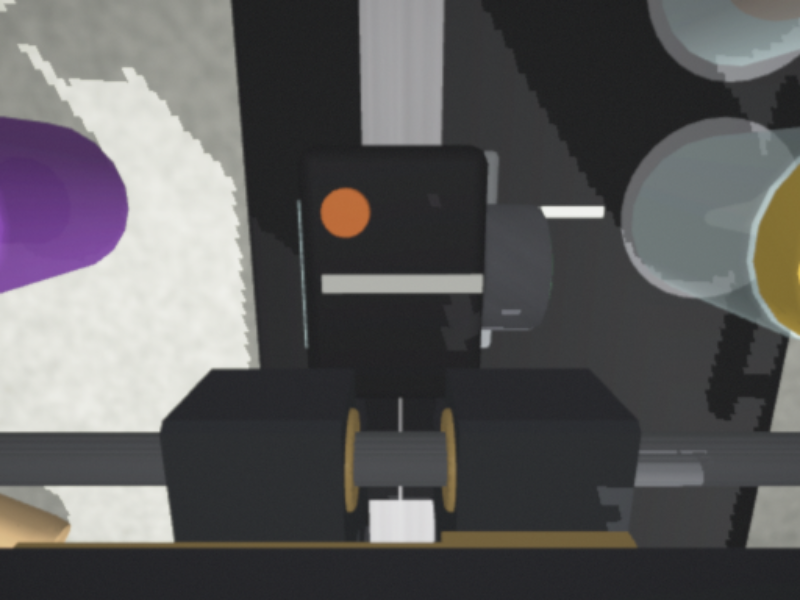

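The camera rides with the fingers and the pin is proud. Carriage reads 88.9, with the centre 40 mm ahead of the TCP. I creep into the first notch.

>>> apply_moves(
  series=[
    [0.2,0,0,0],
    [0.2,0,0,0],
    [0.2,0,0,0],
    [0.15,0,0,0],
    [0,0,0,0],
    [0,0,0,0],
  ],
)

```text
t: 6.55
ee_pos: [519.6, -130.5, 82.7]
ee_rot: [0.0, 0.685, 0.729, 0.0]
wrist_force: [-0.9, -0.1, 0.5]
finger_gap: 0.4
```

```bash
python3 -c "
from h import *
wr('w4')"
```

```text
t 6.55 p [ 519.6 -130.5   82.7] board [-49.9 -94.5] xang 1.6329 F [-0.9 -0.1  0.5] gap 0.4
line px [255.5 174. ] w 102 board [-48.9 -52.1] carriage 97.9
pin px 240.8 130.7 806.0
```

View pics/w4.png

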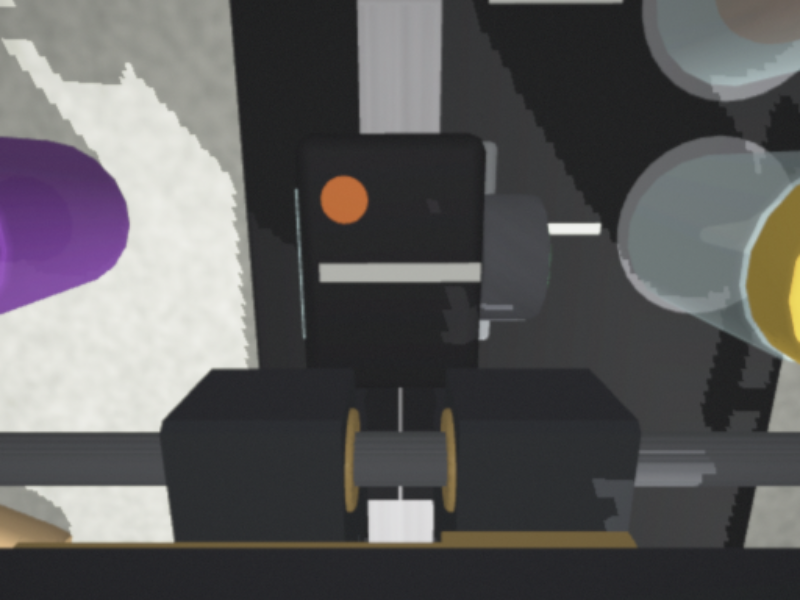

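The camera ran ahead into notch 1. Carriage reads 97.9, so the measurement is offset by about 2 mm, and the pin's visible area shrank from 864 to 806. Notch 2 should therefore read about 178. I push out and on to about 10 mm short of it.

>>> apply_moves(
  series=[
    [0.2,0,0,0],
    [0.2,0,0,0],
    [0.2,0,0,0],
    [0.2,0,0,0],
    [0.2,0,0,0],
    [0.2,0,0,0],
    [0.4,0,0,0],
    [0.5,0,0,0],
    [0.5,0,0,0],
    [0.5,0,0,0],
    [0.5,0,0,0],
    [0.5,0,0,0],
    [0.5,0,0,0],
    [0.5,0,0,0],
    [0.5,0,0,0],
    [0.5,0,0,0],
    [0.4,0,0,0],
    [0.3,0,0,0],
    [0.2,0,0,0],
    [0,0,0,0],
  ],
)

```text
t: 8.6
ee_pos: [515.3, -60.2, 82.6]
ee_rot: [-0.0, 0.685, 0.729, 0.0]
wrist_force: [-0.3, -0.2, -0.2]
finger_gap: 0.7
```

```bash
python3 -c "
from h import *
wr('w5')"
```

```text
t 8.6 p [515.3 -60.2  82.6] board [-49.8 -24.1] xang 1.6329 F [-0.3 -0.2 -0.2] gap 0.7
line px [255.4 181. ] w 103 board [-48.9  15.9] carriage 165.9
pin px 228.5 142.5 836.0
```

View pics/w5.png

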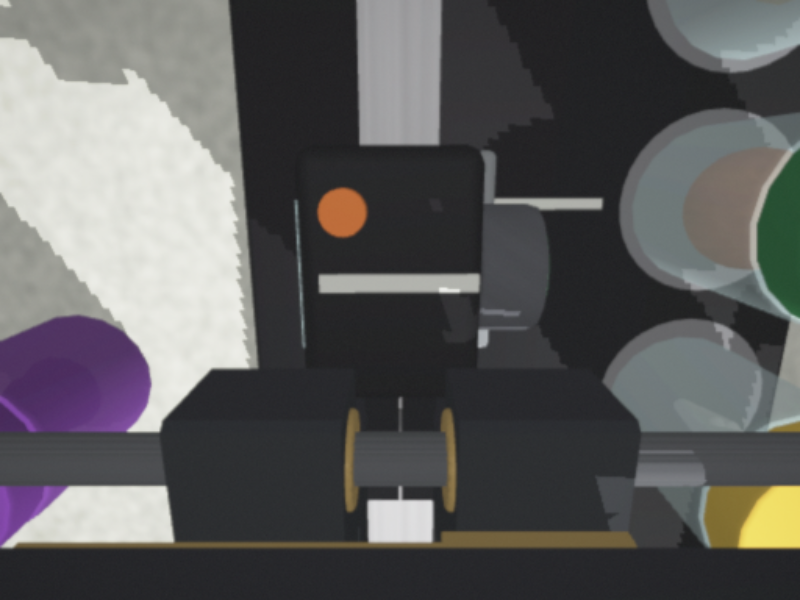

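Carriage reads 165.9 and the green jar is the next one ahead. Capture is expected at about 173, so I creep 8 mm.

>>> apply_moves(
  series=[
    [0.2,0,0,0],
    [0.2,0,0,0],
    [0.15,0,0,0],
    [0.15,0,0,0],
    [0.1,0,0,0],
    [0,0,0,0],
    [0,0,0,0],
  ],
)

```text
t: 9.35
ee_pos: [514.8, -52.6, 82.7]
ee_rot: [-0.0, 0.685, 0.729, 0.0]
wrist_force: [-0.4, 0.0, 0.2]
finger_gap: 0.3
```

```bash
python3 -c "
from h import *
wr('w6')"
```

```text
t 9.35 p [514.8 -52.6  82.7] board [-49.8 -16.5] xang 1.6329 F [-0.4  0.   0.2] gap 0.3
line px [255. 168.] w 103 board [-49.1  28.1] carriage 178.1
pin px 230.7 130.8 792.0
```

View pics/w6.png

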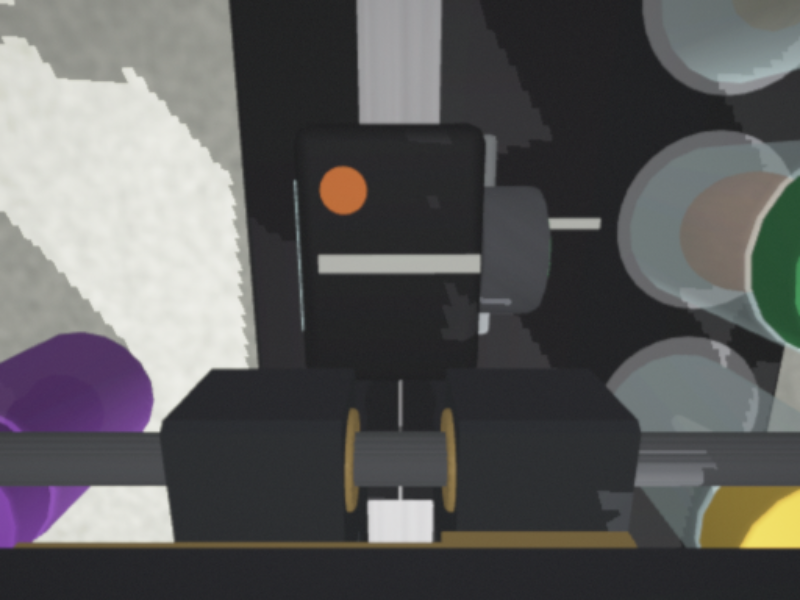

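It ran ahead of the fingers into notch 2: carriage reads 178.1, exactly 80 mm beyond notch 1. There is a 4.6 mm gap to the fingers and the pin area is down to 792. I back off, lift, and check.

>>> apply_moves(
  series=[
    [-1,0,0,0],
    [-1.5,0,0,0],
    [0,0,-2,0],
    [0,0,-3,0],
    [0,0,-3,0],
    [0,0,-3,0],
    [0,0,-3,0],
    [0,0,0,0],
    [0,0,0,0],
  ],
)

```text
t: 10.3
ee_pos: [516.7, -78.8, 223.2]
ee_rot: [0.001, 0.685, 0.728, 0.0]
wrist_force: [0.5, -0.7, -0.1]
finger_gap: 0.2
```

```bash
python3 - <<'E'
from h import *
wr('w7')
to([493,332,222])
c=capture('side');i=c['img'][150:270,150:310];save({'img':cv2.resize(i,None,fx=5,fy=5,interpolation=cv2.INTER_CUBIC)},'s7')
E
```

```text
t 10.3 p [516.7 -78.8 223.2] board [-49.6 -42.8] xang 1.6319 F [ 0.5 -0.7 -0.1] gap 0.2
pin px 250.9 89.1 197.0
t 10.35 p [515.9 -78.3 222. ] board [-50.3 -42.3] xang 1.632 F [-0.6  0.2  0.1] gap 0.4
delta tool cm [4.11e+01 2.20e-01 1.00e-02]
```

View pics/s7.png

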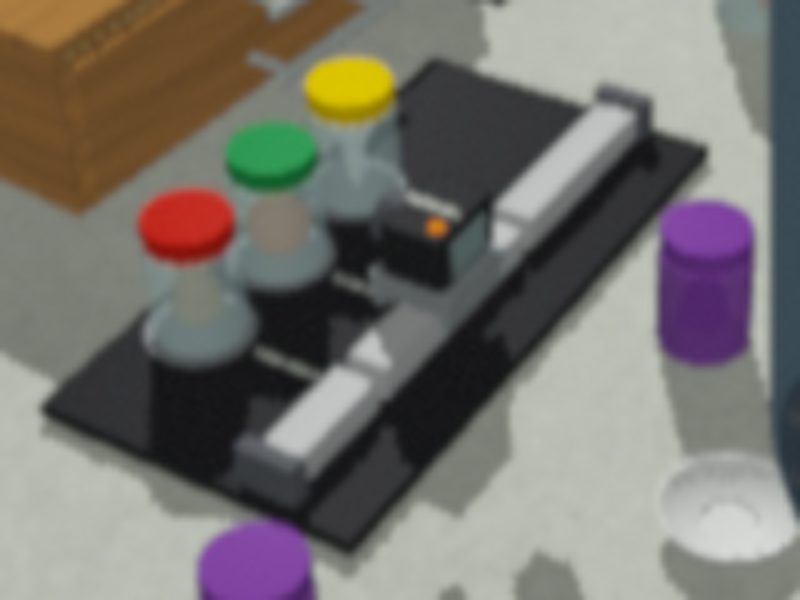

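View pics/w7.png

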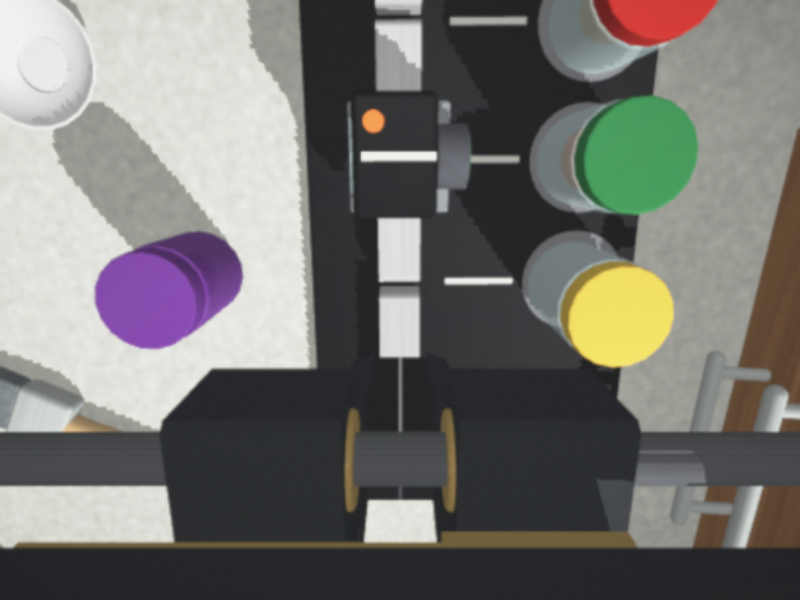

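Wrist view: the camera's white line (398,156) is level with the green jar's line (495,159), and the side view shows a low pin. I move toward the button, stopping about 10 cm short to measure it.

>>> apply_moves(
  series=[
    [2,0,0,0],
    [3,0,0,0],
    [4,0,0,0],
    [4,0,0,0],
    [4,0,0,0],
    [4,0,0,0],
    [4,0,0,0],
    [3,0,0,0],
    [2,0,0,0],
    [1,0,0,0],
    [0,0,0,0],
    [0,0,0,0],
    [0,0,0,0],
  ],
)

```text
t: 11.7
ee_pos: [497.3, 230.7, 222.4]
ee_rot: [-0.0, 0.685, 0.728, -0.0]
wrist_force: [0.2, -0.6, -0.1]
finger_gap: 0.4
```

```bash
python3 - <<'E'
from h import *
s,p,M=st()
c=capture('wrist');im=c['img'];save({'img':cv2.resize(im,(800,600))},'w8')
T=np.array(c['T_tool_cam']);K=np.array(c['camera_matrix'])
m=cv2.inRange(cv2.cvtColor(im,cv2.COLOR_RGB2HSV),(100,130,60),(125,255,255))
n,l,q,ce=cv2.connectedComponentsWithStats(m)
for i in range(1,n):
    if q[i,4]>50:
        print(q[i],ce[i])
        for z in(20,25,30,35):
            d=M@T[:3,:3]@np.linalg.inv(K)@np.array([*ce[i],1]);o=M@T[:3,3]+p;X=o+d*(z-o[2])/d[2]
            print(z,X.round(1),'diam',(q[i,2]*np.linalg.norm(X-o)/K[0,0]).round(1))
to([493,332,222])
E
```

```text
t 11.7 p [497.3 230.7 222.4] board [-49.6 267.3] xang 1.6315 F [ 0.2 -0.6 -0.1] gap 0.4
[243  54  28  31 656] [256.82469512  69.06402439]
20 [493.  331.3  20. ] diam 28.7
25 [493.  330.7  25. ] diam 28.2
30 [493.  330.2  30. ] diam 27.8
35 [493.1 329.6  35. ] diam 27.4
t 11.75 p [497.4 230.7 222.5] board [-49.6 267.3] xang 1.6314 F [-0.3  0.5 -0.5] gap 0.3
delta tool cm [10.14  0.18  0.05]
```

View pics/w8.png

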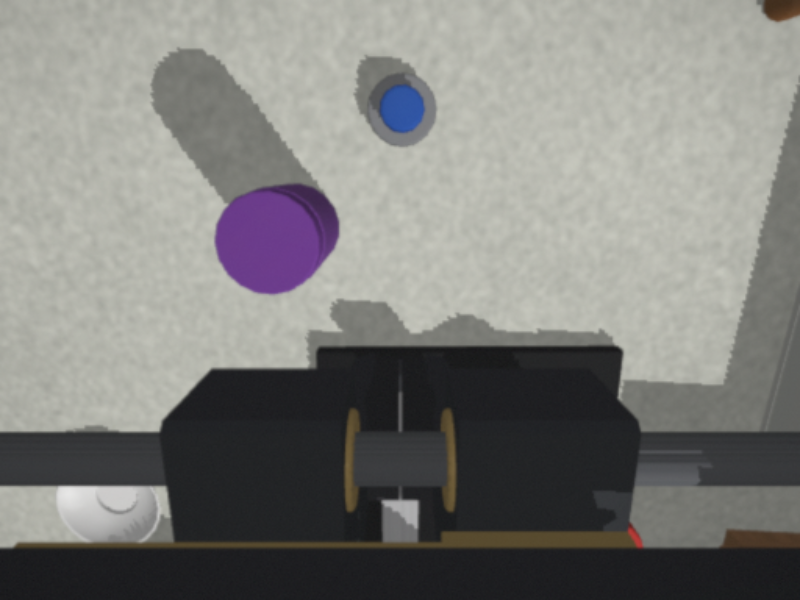

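The blue button sits in its round grey housing at px (402,107), world about (493,331). I move above it, turn the jaw axis away from the purple jar, and descend.

>>> apply_moves(
  series=[
    [2.5,0.2,0,0],
    [3.5,0,0,0],
    [3,0,0,0],
    [1.05,0,0,0],
    [0,0,0,0.14],
    [0,0,0,0.14],
    [0,0,0,0.14],
    [0,0,3,0],
    [0,0,3,0],
    [0,0,3,0],
    [0,0,3,0],
    [0,0,2,0],
    [0,0,1,0],
    [0,0,0,0],
    [0,0,0,0],
    [0,0,0,0],
  ],
)

```text
t: 13.35
ee_pos: [494.0, 332.4, 74.3]
ee_rot: [0.0, 0.822, 0.57, 0.001]
wrist_force: [0.1, 0.6, 0.6]
finger_gap: 0.7
```

```bash
python3 - <<'E'
from h import *
st()
c=capture('side');i=c['img'][220:340,80:240];save({'img':cv2.resize(i,None,fx=5,fy=5,interpolation=cv2.INTER_CUBIC)},'s9')
E
```

```text
t 13.35 p [494.  332.4  74.3] board [-46.5 369. ] xang 1.2126 F [0.1 0.6 0.6] gap 0.7
```

View pics/s9.png

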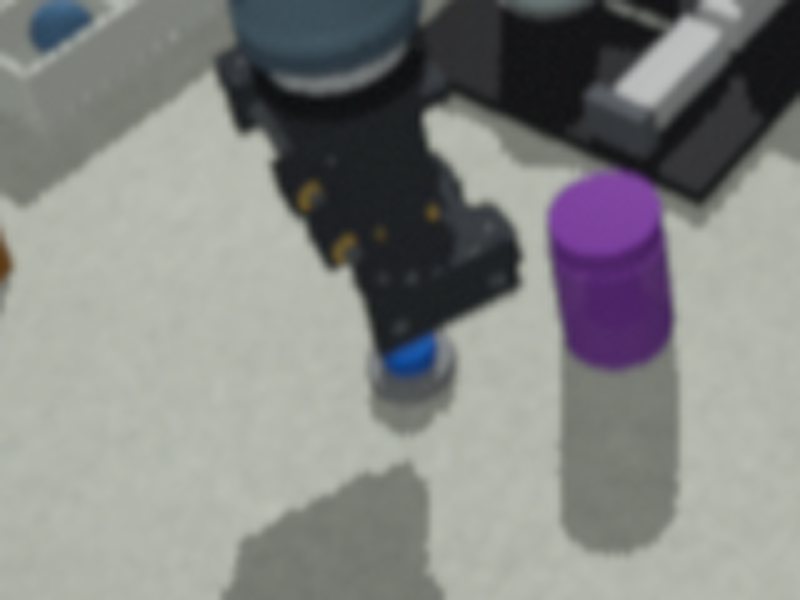

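>>> apply_moves(
  series=[
    [0,0,1,0],
    [0,0,0.7,0],
    [0,0,0.3,0],
    [0,0,0.2,0],
    [0,0,0,0],
    [0,0,0,0],
  ],
)

```text
t: 14.0
ee_pos: [493.0, 332.2, 50.7]
ee_rot: [-0.0, 0.822, 0.57, 0.0]
wrist_force: [0.6, -0.1, -0.2]
finger_gap: 0.2
```

```bash
python3 - <<'E'
from h import *
st()
c=capture('side');i=c['img'][220:340,80:240];save({'img':cv2.resize(i,None,fx=5,fy=5,interpolation=cv2.INTER_CUBIC)},'s10')
E
```

```text
t 14.0 p [493.  332.2  50.7] board [-47.6 368.9] xang 1.2128 F [ 0.6 -0.1 -0.2] gap 0.2
```

View pics/s10.png

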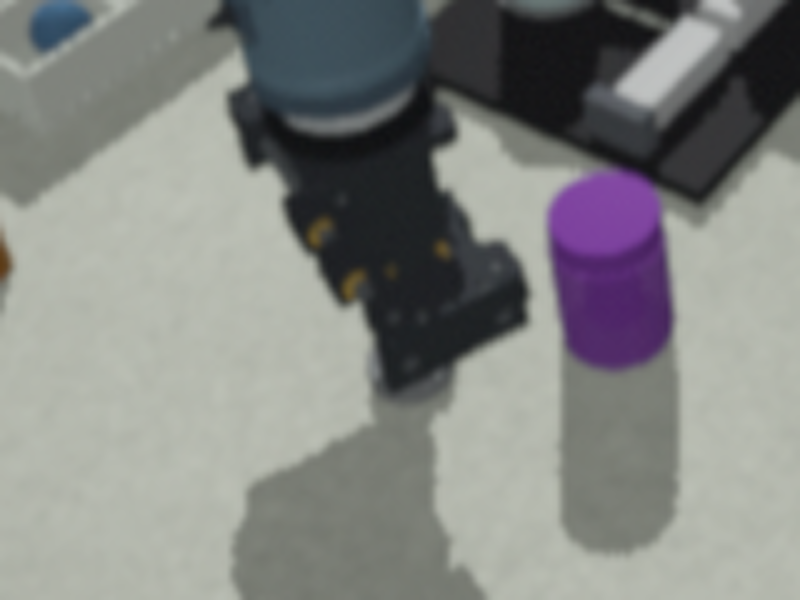

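>>> apply_moves(
  series=[
    [0,0,0.2,0],
    [0,0,0.2,0],
    [0,0,0,0],
    [0,0,0,0],
  ],
)

```text
t: 14.45
ee_pos: [492.9, 332.2, 46.7]
ee_rot: [-0.0, 0.822, 0.57, -0.0]
wrist_force: [-0.4, 0.5, 0.2]
finger_gap: 0.8
```

>>> apply_moves(
  series=[
    [0,0,0.2,0],
    [0,0,0,0],
    [0,0,0,0],
  ],
)

```text
t: 14.75
ee_pos: [492.9, 332.2, 44.6]
ee_rot: [-0.0, 0.822, 0.57, -0.0]
wrist_force: [0.6, -0.3, 0.7]
finger_gap: 0.5
```

>>> apply_moves(
  series=[
    [0,0,0.2,0],
    [0,0,0,0],
    [0,0,0,0],
  ],
)

```text
t: 15.05
ee_pos: [493.0, 332.3, 42.8]
ee_rot: [0.0, 0.822, 0.57, 0.0]
wrist_force: [-1.1, 0.3, 1.5]
finger_gap: 0.7
```

>>> apply_moves(
  series=[
    [0,0,0.2,0],
    [0,0,0,0],
    [0,0,0,0],
  ],
)

```text
t: 15.35
ee_pos: [493.0, 332.3, 40.8]
ee_rot: [0.0, 0.822, 0.57, 0.0]
wrist_force: [-0.4, 0.1, 2.7]
finger_gap: 0.6
```

>>> apply_moves(
  series=[
    [0,0,0.2,0],
    [0,0,0,0],
    [0,0,0,0],
  ],
)

```text
t: 15.65
ee_pos: [493.1, 332.3, 38.9]
ee_rot: [0.0, 0.822, 0.57, 0.0]
wrist_force: [0.1, 0.5, 4.0]
finger_gap: 0.4
```

>>> apply_moves(
  series=[
    [0,0,0.15,0],
    [0,0,0,0],
    [0,0,0,0],
  ],
)

```text
t: 15.95
ee_pos: [493.2, 332.3, 38.3]
ee_rot: [0.0, 0.822, 0.57, 0.0]
wrist_force: [-2.9, -1.3, 11.0]
finger_gap: 0.6
```

The spring reached 4.0 N after about 6 mm of travel, then the force jumped to 11 N, so the button is on its stop. I hold briefly, then lift off.

>>> apply_moves(
  series=[
    [0,0,0.03,0],
    [0,0,0,0],
    [0,0,0,0],
    [0,0,0,0],
  ],
)

```text
t: 16.35
ee_pos: [493.2, 332.4, 38.2]
ee_rot: [0.0, 0.822, 0.57, 0.0]
wrist_force: [-3.6, -2.6, 13.3]
finger_gap: 0.5
```

>>> apply_moves(
  series=[
    [0,0,-0.3,0],
    [0,0,-0.5,0],
    [0,0,-1,0],
    [0,0,-2,0],
    [0,0,-3,0],
    [0,0,-4,0],
    [0,0,-4,0],
    [0,0,-4,0],
    [0,0,0,0],
    [0,0,0,0],
  ],
)

```text
t: 17.35
ee_pos: [493.1, 332.3, 226.0]
ee_rot: [0.0, 0.822, 0.57, 0.001]
wrist_force: [0.3, -0.4, -1.9]
finger_gap: 0.3
```

>>> apply_moves(
  series=[
    [-3,0,0,0],
    [-4,0,0,0],
    [-4,0,0,0],
    [-3,0,0,0],
    [-1,0,0,0],
    [0,0,0,0],
    [0,0,0,0],
  ],
)

```text
t: 18.05
ee_pos: [440.5, 192.2, 224.4]
ee_rot: [-0.0, 0.822, 0.57, -0.0]
wrist_force: [0.2, -0.8, -0.2]
finger_gap: 0.8
```

```bash
python3 - <<'E'
from h import *
st()
c=capture('side');i=c['img'][150:330,100:340];save({'img':cv2.resize(i,(800,600),interpolation=cv2.INTER_CUBIC)},'s11')
c=capture('top');i=c['img'][110:240,90:340];save({'img':cv2.resize(i,(800,416),interpolation=cv2.INTER_CUBIC)},'t11')
E
```

```text
t 18.05 p [440.5 192.2 224.4] board [-108.7  232.5] xang 1.2124 F [ 0.2 -0.8 -0.2] gap 0.8
```

View pics/s11.png

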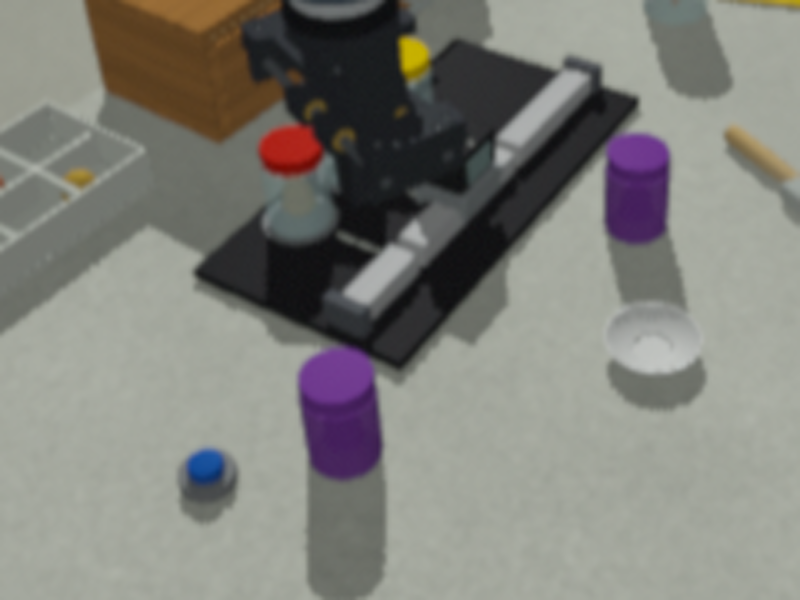

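View pics/t11.png

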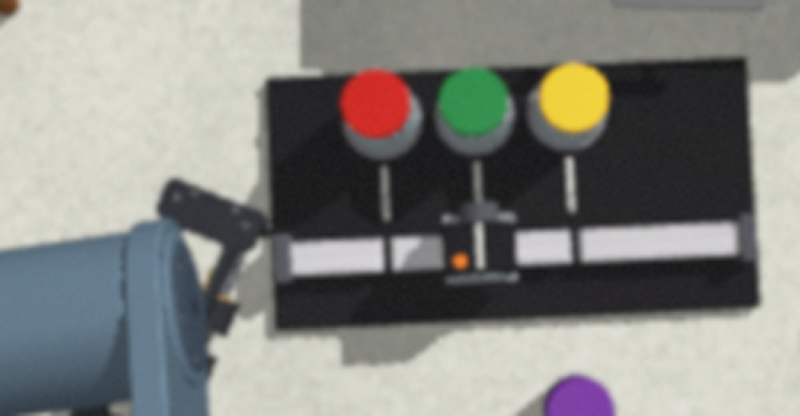

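The camera's white line (480,245) is aligned with the green jar's line (477,180). The jars have not moved, the button (206,467) is up again, and the arm is clear. I hand the job in.

```bash
python3 -c "
from h import *
print(manip.hand_in())"
```

```text
the job is handed in; nothing more can be done
None
```

I pushed the camera with closed fingertips through the first notch and into the one in front of the green-lidded jar. After that I pressed the blue button fully down and let it go, then handed the job in at about 18 s.

- **Camera:** on the last creep it ran about 4.6 mm ahead of the fingers and settled 80 mm beyond the first notch, with the pin lowered. The final top view shows its white line level with the green jar's line.
- **Measurement offset:** the wrist camera read 178 mm at this notch instead of 180. It read 98 instead of 100 at the first notch, so this is a steady calibration offset of about 2 mm.
- **Button:** the force reached 4 N at about 6 mm of travel, then rose to 11–13 N against the stop. In the last side picture the button is up again.
- **Surroundings:** the three jars stand on their places in the last top picture, and the arm touches nothing. The white-lidded jar was never approached, but I did not check it again at the end.

No check failed, and the highest contact force I read was about 14 N, at the button. Forces were read only at the end of each move, so I did not see the peak while the camera climbed out of the first notch.

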